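Pin the collar on the mixer lid's scraper shaft

ROBOT

A 6-joint arm with a two-finger parallel gripper is mounted at the origin on the work surface. World frame = base frame: x ahead of the robot, y to its left, z up, the work surface at z = 0. Lengths are in mm, angles in rad, forces in N, time in s.
With the tool pointing down it reaches from about 300 to 775 mm from the base axis. Payload 14.6 kg.
Tool frame: the origin (TCP) lies between the finger pads; the fingertips stand 25 mm ahead of it and the grasp point (between the pads) lies 6 mm ahead of it; z points along the fingers, y is the line along which they close (so a half turn about z gives the same grasp; the last joint's range is limited). The gripper opens to 94 mm and grips with 3 to 60 N. Pads are 16 mm wide; open, the fingers measure 119 mm over their backs; the gripper's body (75 mm by 177 mm) begins 78 mm behind the grasp point.
Start: joints at [-1.196, 0.3, 1.521, -0, 1.321, -0.067], TCP at [235.154, -497.184, 199.746] pointing down, gripper open.
Joint ranges: [-3.03, 3.03], [-0.79, 2.21], [0.23, 2.52], [-1.04, 4.18], [0, 3.07], [-2.55, 2.55]. Speed limits (rad/s): [2.22, 2.22, 2.57, 3.14, 3.14, 3.14].

INTERFACE

Orientations are given as [roll, pitch, yaw] about the fixed x, y, z axes, in that order (R = Rz(yaw) Ry(pitch) Rx(roll)).
In Python, from cell import manip gives the robot as it stands. The module is installed in compiled form; this text tells all that it offers.
- The arm moves only by the tool step_arm, never from a script. Its argument "series" is one flat list of numbers, 5 for each row, row after row: the shift along the world's x, y, z in mm, then the turn about the world's z in rad, then the closure, from 0 (fully open) to 1 (shut). In form: [dx, dy, dz, spin, jaw, dx, dy, dz, spin, jaw, ...]. A call has 1 to 20 rows; each row shifts and turns the commanded pose from where the row before left it; what a row does not reach is not made up. A row lasts 1/8 s, in which the tool goes at most 62.5 mm and 10.7 degrees, less where a joint would pass 70% of its speed; a pose out of reach is approached as far as the arm can. A call is refused whole if a number of a shift passes 62.5 or a number of a turn 0.188, either way. A call with a gripper value outside its range is refused whole. The fingers move at their own pace and stop on an object; "squeeze" is the grip in N (left out, the last holds). Time passes only in rows, so rows that do not move let the fingers close. It gives the time, the measured TCP pose, the force, the opening and the grip force at its end, in the units of the state.
- manip.read_state(): the state, without advancing time (a new reading comes with each control period).
- manip.camera(name): name is "side" or "top" or "wrist"; returns (picture, depth): 480x640x3 uint8, blue, green, red; 480x640 float32, mm along the optical axis (not along the pixel's ray), 0 where there is no reading.
- manip.camera_info(name): a dict with "fovy" (degrees; the focal length in pixels is half the picture's height over the tangent of half this angle, whatever the lens; pixels are square), "cx", "cy" (the principal point, pixels), "eye" and "orientation" of the camera in the world. Camera axes: x right, y down, z forward; pixel columns grow to the right and rows downward; lengths in mm; the calibration is good to about 2 mm. A picture is of the moment at which its call begins: read the wrist's pose just before it. camera_info takes no time and is no camera call; for the wrist camera it gives the pose at the moment of the call.
- manip.sign_off(): hands the job in; it is judged then, once.
The state is a dict: "clock": time; "joints": joint angles; "qd": joint speeds; "effort": joint torques, N m; "eef_pos": TCP position; "eef_rot": TCP orientation; "wrist_force": force on the tool from outside, world axes, zero at the start; "moment": the same for the moment, N m; "finger_gap": finger opening in mm; "finger_force": force on a finger pad.
Only numpy, scipy, OpenCV 4.12 (cv2) and the standard library are available. Lean on these libraries where they do the work, as an engineer would, in place of code of your own. Each camera call takes 0.05 s, during which the arm holds its last target. There are 200 camera calls.

TASK

The mixer's white lid is parked on the bench with its scraper shaft sticking up. Slip the black collar over the shaft until it sits down on the boss, then push the straight leg of the red-gripped spring cotter through the shaft's cross hole until its bow snaps over the shaft, never pushing harder than about 20 N, and let go. The shaft is height-adjustable and may stand high or low, so feel for the hole; leave the other things on the bench where they are.

Things in the scene. Friction and masses are not known exactly. Their poses are not given: they have to be found in the camera images.
- lid: White round lid, 210 mm diameter, top face 30 mm up, fixed to the bench. Origin: centre of its underside, on the bench. z up; x, level, is the direction of the shaft's cross hole, marked by two blue bars on the lid along x; x points away from the robot, yaw within 0.35 rad. At its centre a dark boss, 34 mm diameter, 8 mm high; out of it rises the steel shaft.
- boss (a point): Centre of the boss's top, on the shaft's axis, 38 mm above the bench; axes as the lid's. Shaft: 20 mm diameter, square 8 x 8 mm cross hole right through along x. Hole height NOT measured: the shaft is height-adjustable and puts its centre 28 to 44 mm above this point, different each time, and the shaft stays so (60 N to shift). The shaft's top is always 20 mm above the hole's centre: feel for it.
- collar: Black plastic collar (ring), 44 mm outside, 26 mm bore, 18 mm high, about 70 g, loose, flat on the bench. Origin: centre of its underside, z up. Seated, its underside lies on the boss; its top is then 10 to 26 mm below the hole's centre.
- cotter: Spring cotter (hair pin), 90 g, loose, standing on its red grip. Origin: middle of the lower edge of the grip's front face; x along the straight leg towards its tip, z up. Grip: block x -30 to 0, y -8 to 8, z 0 to 30 mm; behind it a wire coil to x = -44. Leg: 6 mm diameter, axis y = 0, z = 6 mm, to x = 56. It may enter the hole from either end.
- leg_tip (a point): End of the cotter's straight leg, its rim chamfered 0.7 mm; axes as the cotter's.
- belly (a point): Where the shaft's axis lies when home: on the leg's axis, cotter x = 13 mm. The bow (5 mm wire, z = 6 mm, beside the leg at +y) has a belly at x 6 to 19, a throat at x = 26, a flared end at x = 40, y = 16. Going in, the flare meets the shaft with its axis at x about 38; passing the throat takes about 3 to 8 N of push, then it snaps. The grip's face meets the shaft at x = 10.
- jar: Bystander, to be left alone: capped glass jar, 60 dia x 90 mm. Origin: centre of its underside.
- beaker: Bystander, to be left alone: open steel cup, 70 dia x 90 mm. Origin: centre of its underside.
- spatula: Bystander, to be left alone: spatula lying flat, about 250 mm long.
- gasket: Bystander, to be left alone: flat blue ring, not the collar; 68 dia x 10 high, mm. Origin: centre of its underside.
- mould: Bystander, to be left alone: wooden ring mould, 90 dia x 45 high mm. Origin: centre of its underside.
- tub: Bystander, to be left alone: white open tub, 120 x 90 x 50 mm. Origin: centre of its underside.
There are look-alikes about, which are no part of the job. There is more than one size of the collar; the one meant has the size given above.

How it is judged (in metres and radians):
On the way, in this order (a step that is already met when the one before it is completed fails the run):
1. the collar sits on the boss, over the shaft (horizontal distance between collar and boss below 0.005 m and z of collar in the frame of boss between -0.003 and 0.003 m), for 0.2 s.
2. with the collar seated, the cotter's leg has entered the cross hole (all of step 1 and z of belly in the frame of boss between 0.025 and 0.047 m and angle between cotter's own z axis and vertical below 0.35 rad and angle between the x axis of cotter and the x axis of lid, either way round below 0.25 rad and horizontal distance between belly and boss between 0.012 and 0.04 m), for 0.05 s.
At the end, for the whole second after the job is handed in: Collar flat on the boss round the shaft (5 mm centre, 3 mm height); cotter through the cross hole, upright within 0.35 rad, along the hole within 0.25 rad, its belly point within 6 mm of the shaft's axis and 25 to 47 mm above the boss; released and at rest (all of step 1 and z of belly in the frame of boss between 0.025 and 0.047 m and angle between cotter's own z axis and vertical below 0.35 rad and angle between the x axis of cotter and the x axis of lid, either way round below 0.25 rad and horizontal distance between belly and boss below 0.006 m and linear speed of each of cotter, collar below 0.02 m/s); the robot touches nothing.
It fails at once if the cotter is pushed too hard against the lid or its shaft: all contact forces added, the bow's own squeeze of up to 16 N included, pass 32 N (contact force between cotter and lid above 32 N).
It fails at once if another thing on the bench is moved more than 20 mm (distance of any of jar, beaker, spatula, gasket, mould, tub from where it was at the start of the episode above 0.02 m).
It also fails if it takes over 64 s, if anything falls off the work surface, if the arm or the gripper's body presses on something with over 40 N, if the wrist force passes 120 N, or if a joint passes its speed limit or range.

## Working session

There is one attempt and no reset: what is moved stays moved. The work goes in short steps, Python scripts to look and compute and a tool call to move; the robot and the scene stay as the last step left them, time stands still between calls to the robot, and variables do not carry over. Pictures are saved under pics/ and viewed, at most 13 in all, crops included, and the job is handed in when it is done.

Besides the shell and the picture viewer there is one more tool, called after "Emit:" by a JSON object that holds its "name" and its "arguments", one argument or row to a line. step_arm: Moves the arm, as the interface text tells. Its arguments: {"type":"object","properties":{"series":{"type":"array"},"squeeze":{"type":"number"}},"required":["series"]}

```bash
mkdir -p pics; cat > h.py <<'E'
import numpy as np, cv2
from scipy.spatial.transform import Rotation as R
from cell import manip
def info(n):
    c=manip.camera_info(n); return c
def Rm(c):
    o=np.array(c["orientation"],float)
    return o if o.shape==(3,3) else R.from_euler('xyz',o).as_matrix()
def f(c): return 240/np.tan(np.radians(c["fovy"])/2)
def ray(c,u,v):
    return Rm(c)@np.array([(u-c["cx"])/f(c),(v-c["cy"])/f(c),1.0])
def onplane(c,u,v,z):
    e=np.array(c["eye"],float); d=ray(c,u,v); return e+d*(z-e[2])/d[2]
def cloud(c,dep):
    v,u=np.mgrid[:480,:640]
    P=np.stack([(u-c["cx"])/f(c),(v-c["cy"])/f(c),np.ones_like(u)],-1)*dep[...,None]
    return P@Rm(c).T+np.array(c["eye"],float)
E
python3 - <<'E'
from h import *
for n in("top","side"):
    c=info(n);print(n,c);p,d=manip.camera(n);cv2.imwrite(f"pics/{n}0.png",p);np.savez(f"{n}0.npz",p=p,d=d)
print(manip.read_state())
E
```

```text
top {'fovy': 47.8635532351132, 'cx': 322.0623309778087, 'cy': 240.39436548253443, 'eye': array([ 370.82401796,   10.120882  , 1343.32330027]), 'orientation': array([-2.99178555e+00, -2.97708132e-03, -1.58698629e+00])}
side {'fovy': 43.67144393647395, 'cx': 332.5988364807691, 'cy': 245.8892509063292, 'eye': array([  441.33639817, -1095.11062412,  1059.5747874 ]), 'orientation': array([-2.31066661,  0.00747439, -0.1487205 ])}
{'clock': 0.1, 'joints': array([-1.19560053e+00,  3.00409740e-01,  1.52151081e+00, -1.78968267e-05,
        1.32068969e+00, -6.65776927e-02]), 'qd': array([-0.00109817, -0.00186043, -0.00226084,  0.00160312,  0.00088831,
       -0.00062432]), 'effort': array([ 2.58286382e-03, -5.32644331e+01, -3.53281045e+01,  7.10105198e-02,
        2.34826683e-02, -8.96030429e-05]), 'eef_pos': array([ 235.06629059, -496.97520336,  199.24971331]), 'eef_rot': array([-3.14057616e+00, -5.04017373e-05,  4.41777901e-01]), 'wrist_force': array([-0.31420546,  0.37015928, -0.36155268]), 'moment': array([-0.10177989,  0.03016974,  0.00246009]), 'finger_force': 0.0, 'finger_gap': 93.99788679747473}
```

View pics/top0.png

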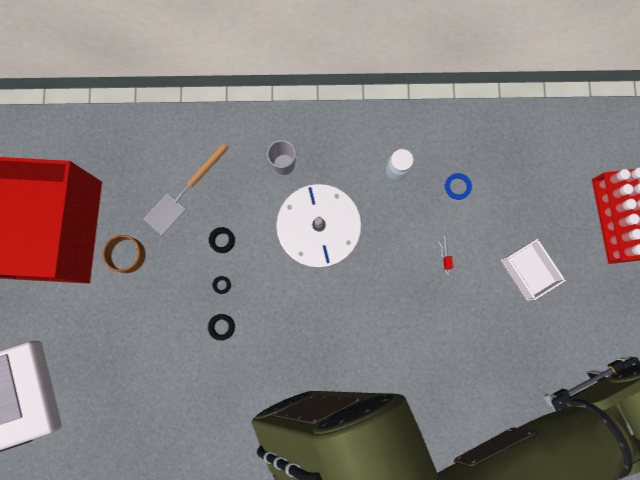

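View pics/side0.png

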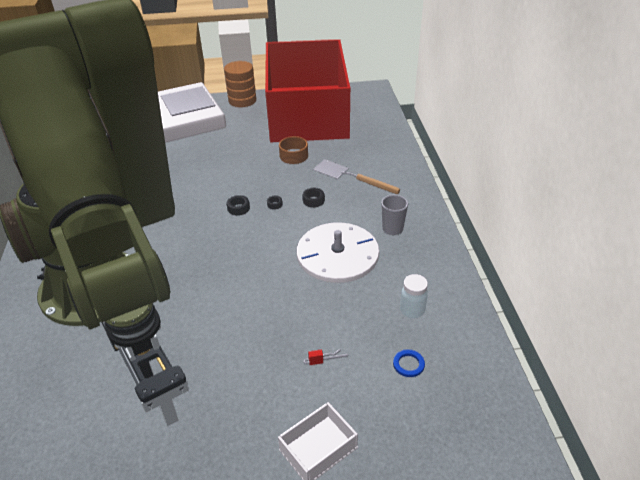

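Top view: lid with its shaft at (319,225), red cotter at (448,262) with its leg pointing up the picture, beaker (282,157), jar (400,163), gasket (458,186), tub (533,269), mould (124,254), spatula (185,190). Side view: the same things.
Collar candidates are the black rings at (221,239), (221,285) and (221,327). The middle one, about 19 px or 46 mm across, fits 44 mm; the other two are about 65 mm. I'll measure them and confirm in a crop.

```bash
python3 - <<'E'
from h import *
c=info("top");D=np.load("top0.npz");p,d=D["p"],D["d"]
hsv=cv2.cvtColor(p,cv2.COLOR_BGR2HSV);P=cloud(c,d)
g=p.max(2)
m=((g<60)).astype(np.uint8);m[:, :190]=0;m[:,260:]=0;m[:220]=0;m[350:]=0
n,l,s,ce=cv2.connectedComponentsWithStats(m)
for i in range(1,n):
    if s[i,4]>50:
        cn=cv2.findContours((l==i).astype(np.uint8),cv2.RETR_EXTERNAL,cv2.CHAIN_APPROX_NONE)[0][0]
        (u,v),r=cv2.minEnclosingCircle(cn)
        z=np.nanmax(P[...,2][l==i]);q=onplane(c,u,v,18)
        print("ring",u,v,r,"dia",2*r*(c["eye"][2]-18)/f(c),q,"ztop",np.median(P[...,2][l==i]))
# lid
w=((hsv[...,1]<30)&(g>200)).astype(np.uint8);w[:, :260]=0;w[:,375:]=0;w[:170]=0;w[280:]=0
cn=max(cv2.findContours(w,cv2.RETR_EXTERNAL,cv2.CHAIN_APPROX_NONE)[0],key=cv2.contourArea)
e=cv2.fitEllipse(cn);print("lid",e,onplane(c,*e[0],30))
b=cv2.inRange(hsv,(100,120,40),(130,255,255));b[:, :290]=0;b[:,350:]=0
n,l,s,ce=cv2.connectedComponentsWithStats(b)
B=[onplane(c,*ce[i],30) for i in range(1,n) if s[i,4]>15];print("bars",B)
if len(B)==2:
    q=B[0]-B[1];print("mid",(B[0]+B[1])/2,"yaw",np.arctan2(q[1],q[0]))
r=cv2.inRange(hsv,(0,150,80),(8,255,255));r[:, :430]=0;r[:,470:]=0
v,u=np.nonzero(r);print("grip",u.mean(),v.mean(),onplane(c,u.mean(),v.mean(),30), cv2.minAreaRect(np.stack([u,v],1).astype(np.int32)))
sh=P[205:240,305:335];k=sh[...,2]>45;print("shaft top z",sh[...,2].max(),np.median(sh[k],0))
a=cv2.resize(p[220:350,180:270],None,fx=4,fy=4);bb=cv2.resize(p[225:290,410:485],None,fx=5,fy=5)
o=np.zeros((520,780,3),np.uint8);o[:,:360]=a;o[:325,380:755]=bb;cv2.imwrite("pics/crop1.png",o)
E
```

```text
ring 221.26373291015625 239.8406524658203 13.049306869506836 dia 63.96139903646085 [576.09432068 252.61569961  18.        ] ztop 25.126059377234355
ring 221.3674774169922 284.6204833984375 8.783403396606445 dia 43.052000781845514 [465.22398299 251.07517034  18.        ] ztop 18.12182880370551
ring 221.12921142578125 326.7471923828125 13.32119083404541 dia 65.29404290186822 [363.40466243 250.47208466  18.        ] ztop 26.12787437382508
lid ((318.1553039550781, 225.3060760498047), (81.69649505615234, 82.93363952636719), 83.11476135253906) [606.74824989  12.02822823  30.        ]
bars [array([681.89582653,  27.7460291 ,  30.        ]), array([535.16544459,  -5.15090926,  30.        ])]
mid [608.53063556  11.29755992  30.        ] yaw 0.2205527743531745
grip 447.76237623762376 262.4950495049505 [ 509.54259329 -303.12830997   30.        ] ((448.0, 262.0), (12.0, 8.0), 90.0)
shaft top z 1343.3233002663503 [604.76324402   9.92247598  86.0799605 ]
```

View pics/crop1.png

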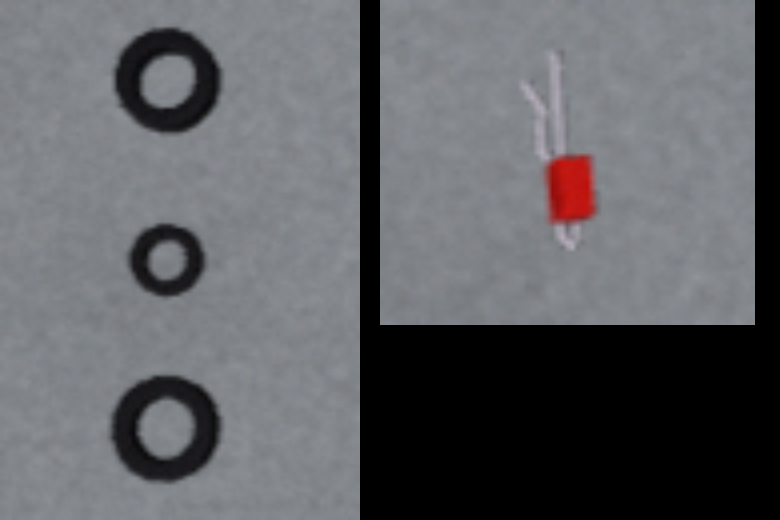

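The crop confirms it: the middle ring at top-view (221,285), 43 mm across and 18 mm high, is the collar. The others are 64–65 mm across and 25 mm high. The cotter's leg is the long right-hand wire with its tip at crop (555,52); the bow flares to the left (+y). I'll look closer with the wrist camera.

Emit:
{"name": "step_arm", "arguments": {
  "series": [38, 32, 10, -0.04, 0, 38, 32, 10, -0.04, 0, 38, 32, 10, -0.04, 0, 38, 32, 10, -0.04, 0, 38, 32, 10, -0.04, 0, 38, 32, 10, -0.02, 0, 0, 0, 0, 0, 0, 0, 0, 0, 0, 0]
}}

```text
clock: 1.1
eef_pos: [462.7, -305.4, 259.2]
eef_rot: [-3.141, 0.001, 0.222]
wrist_force: [-0.4, -1.8, 0.3]
finger_gap: 93.8
finger_force: 0.0
```

```bash
python3 - <<'E'
from h import *
c=info("wrist");print(c);print(manip.read_state()["eef_pos"],manip.read_state()["eef_rot"])
p,d=manip.camera("wrist");cv2.imwrite("pics/w1.png",p);np.savez("w1.npz",p=p,d=d,eye=c["eye"],o=c["orientation"])
E
```

```text
{'fovy': 65.24773424644259, 'cx': 319.7836335905754, 'cy': 238.7106235770339, 'eye': array([ 538.12135248, -287.87575754,  444.74306721]), 'orientation': array([ 2.87258276e+00,  3.18125329e-04, -1.34769834e+00])}
[ 462.73255542 -305.35782531  259.23209011] [-3.14105913e+00  7.19785277e-04  2.22175565e-01]
```

View pics/w1.png

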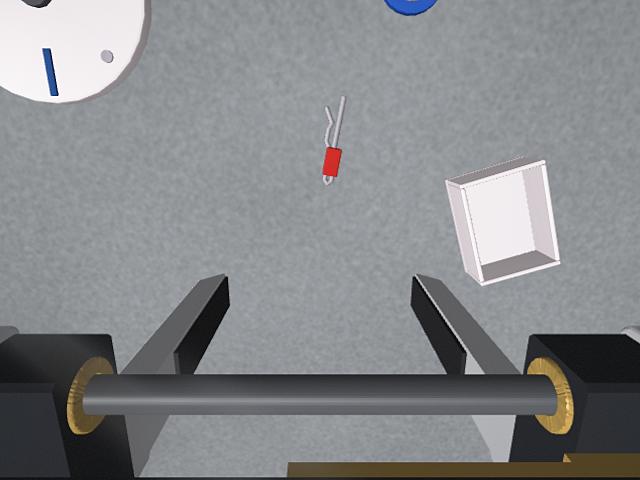

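Wrist view: grip at (332,162), leg tip at (343,97), bow flared to (327,107). The fingers are at the bottom and the lid is at top left.

```bash
cat >> h.py <<'E'
def cotter(c,p):
    hsv=cv2.cvtColor(p,cv2.COLOR_BGR2HSV)
    r=cv2.inRange(hsv,(0,150,60),(8,255,255))|cv2.inRange(hsv,(172,150,60),(180,255,255))
    cn=max(cv2.findContours(r,cv2.RETR_EXTERNAL,cv2.CHAIN_APPROX_NONE)[0],key=cv2.contourArea)
    return r,cn
E
python3 - <<'E'
from h import *
D=np.load("w1.npz");c=info("wrist");c["eye"]=D["eye"];c["orientation"]=D["o"];p,d=D["p"],D["d"]
r,cn=cotter(c,p)
box=cv2.boxPoints(cv2.minAreaRect(cn));P=cloud(c,d)
print("area",cv2.contourArea(cn),"ztop",np.percentile(P[...,2][r>0],[10,50,90]),"zbench",np.median(P[200:260,230:400,2]))
print("box@30",[onplane(c,*q,30)[:2].round(1) for q in box])
x,y,w,h=cv2.boundingRect(cn)
# wires: brighter than bench
hs=P[...,2];g=cv2.cvtColor(p,cv2.COLOR_BGR2GRAY).astype(int)
reg=np.zeros_like(g,bool);reg[y-65:y-2,x-15:x+30]=1
bg=np.median(g[reg]);print("bg",bg)
for v in range(y-60,y,4):
    row=g[v,x-15:x+35];us=np.nonzero(abs(row-bg)>28)[0]+x-15
    print(v,us.tolist(),[onplane(c,us.max(),v,6)[:2].round(1)] if len(us) else '')
cv2.imwrite("pics/w1c.png",cv2.resize(p[y-65:y+50,x-45:x+75],None,fx=5,fy=5,interpolation=cv2.INTER_CUBIC))
E
```

```text
area 357.5 ztop [29.47850251 30.5271029  31.62246944] zbench 0.5951395546079823
box@30 [array([ 499. , -298.7]), array([ 528.4, -298. ]), array([ 528.9, -313.6]), array([ 499.5, -314.6])]
bg 154.0
88 [] 
92 [] 
96 [345] [array([ 584.9, -305.5])]
100 [341, 342, 343, 345] [array([ 580.8, -306.5])]
104 [341, 342, 344] [array([ 576.6, -306.4])]
108 [325, 326, 328, 329, 340, 341, 344] [array([ 572.5, -307.4])]
112 [326, 327, 328, 330, 339, 340, 343] [array([ 568.2, -307.4])]
116 [328, 329, 331, 338, 339, 340, 342] [array([ 563.8, -307.3])]
120 [329, 330, 331, 333, 338, 339, 341] [array([ 559.4, -307.2])]
124 [330, 331, 333, 337, 338, 340, 341] [array([ 555.3, -308.2])]
128 [327, 328, 336, 337, 339] [array([ 550.6, -307. ])]
132 [326, 327, 329, 330, 335, 336, 339] [array([ 546.4, -308. ])]
136 [324, 326, 327, 329, 334, 335, 338] [array([ 541.9, -307.9])]
140 [325, 326, 328, 333, 334, 335, 337] [array([ 537.4, -307.9])]
144 [326, 327, 329, 330, 333, 334, 336, 337] [array([ 533.2, -308.9])]
```

Emit:
{"name": "step_arm", "arguments": {
  "series": [9, 49, 0, 0, 0, 9, 49, 0, 0, 0, 9, 49, 0, 0, 0, 9, 49, 0, 0, 0, 9, 49, 0, 0, 0, 9, 49, 0, 0, 0, 0, 0, 0, 0, 0, 0, 0, 0, 0, 0]
}}

```text
clock: 2.15
eef_pos: [516.9, -12.3, 259.6]
eef_rot: [3.142, 0.0, 0.221]
wrist_force: [-0.2, -1.6, 1.2]
finger_gap: 94.0
finger_force: 0.0
```

```bash
python3 - <<'E'
from h import *
c=info("wrist");p,d=manip.camera("wrist");cv2.imwrite("pics/w2.png",p);np.savez("w2.npz",p=p,d=d,eye=c["eye"],o=c["orientation"])
P=cloud(c,d);hsv=cv2.cvtColor(p,cv2.COLOR_BGR2HSV)
k=(P[...,2]>80)&(P[...,2]<120)&(np.hypot(P[...,0]-606,P[...,1]-11)<30)
v,u=np.nonzero(k);zt=np.median(P[k][:,2]);print("shaft px",u.mean(),v.mean(),k.sum(),"z",np.percentile(P[k][:,2],[5,50,95]),"xy",np.median(P[k],0))
cn=max(cv2.findContours(k.astype(np.uint8),cv2.RETR_EXTERNAL,cv2.CHAIN_APPROX_NONE)[0],key=cv2.contourArea)
(uu,vv),r=cv2.minEnclosingCircle(cn);print(uu,vv,r,onplane(c,uu,vv,zt))
b=cv2.inRange(hsv,(100,120,40),(130,255,255))
n,l,s,ce=cv2.connectedComponentsWithStats(b)
B=[onplane(c,*ce[i],30) for i in range(1,n) if s[i,4]>60];print("bars",B,[s[i] for i in range(1,n) if s[i,4]>60])
if len(B)==2:
    q=B[0]-B[1];print("mid",(B[0]+B[1])/2,"yaw",np.arctan2(q[1],q[0]))
print("lidz",np.median(P[...,2][(hsv[...,1]<30)&(hsv[...,2]>200)]))
E
```

```text
shaft px 318.01049868766404 112.74540682414698 381 z [85.60822491 87.90934259 89.35912983] xy [611.30257269  10.9452332   87.90934259]
318.0 112.52173614501953 11.521842002868652 [611.42406698  10.99636291  87.90934259]
bars [array([685.49837696,  27.71535906,  30.        ]), array([ 695.00678679, -304.7209487 ,   30.        ]), array([537.79760023,  -5.82738228,  30.        ])] [array([315,  12,   7,  50, 335], dtype=int32), array([620,  73,  20,  58, 778], dtype=int32), array([316, 168,   6,  40, 240], dtype=int32)]
lidz 30.592572446602333
```

View pics/w2.png

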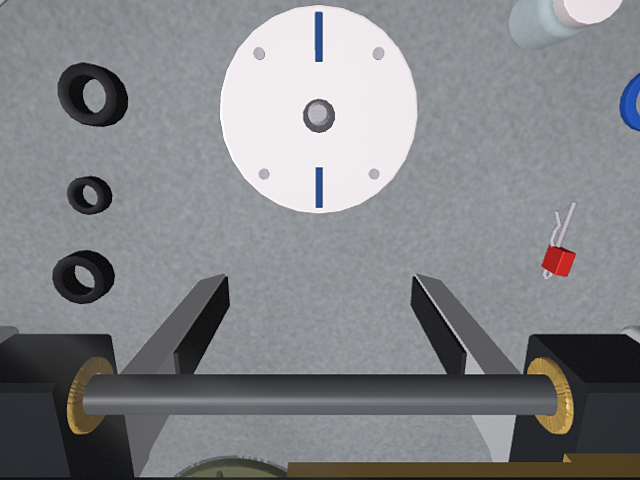

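Wrist view: shaft top at (318,112), blue bars vertical at (318,37) and (319,187), the small collar at (89,195) between the two big rings. The cotter is at (560,258).

```bash
python3 - <<'E'
from h import *
D=np.load("w2.npz");c=info("wrist");c["eye"]=D["eye"];c["orientation"]=D["o"];p,d=D["p"],D["d"]
P=cloud(c,d)
k=((P[...,2]>13)&(P[...,2]<24)&(np.hypot(P[...,0]-466,P[...,1]-251)<32)&(p.max(2)<90))
X=P[k][:,:2]; hull=cv2.convexHull(X.astype(np.float32)); print(cv2.minEnclosingCircle(hull),k.sum(),np.median(P[k],0))
m=np.zeros(k.shape,np.uint8);m[170:220,60:120]=(p.max(2)[170:220,60:120]<70)
cs,h=cv2.findContours(m,cv2.RETR_CCOMP,cv2.CHAIN_APPROX_NONE)
for q in cs:
    if len(q)>15:
        pts=np.array([onplane(c,*a[0],18)[:2] for a in q],np.float32);print(len(q),cv2.fitEllipse(pts))
E
```

```text
((468.3319396972656, 251.81661987304688), 21.9310245513916) 818 [468.93265095 251.38078519  18.14467473]
117 ((470.1198425292969, 247.6908416748047), (42.50690841674805, 50.62964630126953), 27.800865173339844)
51 ((470.49810791015625, 247.1156463623047), (17.22425651550293, 24.026636123657227), 116.66100311279297)
```

Emit:
{"name": "step_arm", "arguments": {
  "series": [15.5, 4, -27, 0, 0, 15.5, 4, -27, 0, 0, 15.5, 4, -27, 0, 0, 15.5, 4, -27, 0, 0.4, 15.5, 4, -27, 0, 0.5, 15.5, 3, -29, 0, 0.6, 0, 0, 0, 0, 1, 0, 0, 0, 0, 1, 0, 0, 0, 0, 1, 0, 0, 0, 0, 1],
  "squeeze": 3
}}

```text
clock: 3.45
eef_pos: [610.3, 11.6, 96.8]
eef_rot: [3.141, -0.001, 0.222]
wrist_force: [0.2, 1.1, 0.4]
finger_gap: 27.4
finger_force: 0.0
```

```bash
python3 -c "
from h import *
s=manip.read_state();print({k:s[k] for k in('eef_pos','eef_rot','wrist_force','moment','finger_gap','finger_force')})"
```

```text
{'eef_pos': array([610.27586574,  11.6188545 ,  96.79738846]), 'eef_rot': array([ 3.14122802e+00, -1.36894373e-03,  2.21607236e-01]), 'wrist_force': array([0.24875543, 1.12471364, 0.44783564]), 'moment': array([-0.01285306,  0.01380406, -0.02089593]), 'finger_gap': 27.42719325214716, 'finger_force': 0.0}
```

Still closing.

Emit:
{"name": "step_arm", "arguments": {
  "series": [0, 0, 0, 0, 1, 0, 0, 0, 0, 1, 0, 0, 0, 0, 1, 0, 0, 0, 0, 1]
}}

```text
clock: 3.95
eef_pos: [610.2, 11.8, 95.7]
eef_rot: [-3.142, 0.0, 0.222]
wrist_force: [-0.6, 0.4, 0.4]
finger_gap: 0.4
finger_force: 0.0
```

The fingers closed on nothing, so I'll look.

```bash
python3 - <<'E'
from h import *
c=info("wrist");p,d=manip.camera("wrist");np.savez("w3.npz",p=p,d=d,eye=c["eye"],o=c["orientation"])
q,e=manip.camera("side")
o=np.zeros((480,800,3),np.uint8);o[:300,:400]=cv2.resize(p,(400,300));o[:400,400:]=cv2.resize(q[190:290,290:390],(400,400));cv2.imwrite("pics/w3.png",o);print(manip.read_state())
E
```

```text
{'clock': 4.05, 'joints': array([-4.06273961e-02,  5.30449142e-01,  1.44822112e+00,  1.89394154e-05,
        1.16298117e+00,  1.30837315e+00]), 'qd': array([ 7.00160234e-05,  1.19866685e-03,  8.60001373e-04, -1.28735815e-06,
       -4.65136209e-04, -4.82070592e-05]), 'effort': array([ 5.52764555e-03, -6.35876799e+01, -3.29707217e+01,  3.20309820e-02,
       -6.68845628e-02, -1.62594201e-04]), 'eef_pos': array([610.14599526,  11.83274428,  95.72187623]), 'eef_rot': array([-3.14156062e+00,  5.22532775e-05,  2.21788271e-01]), 'wrist_force': array([ 0.23809639,  1.48066911, -0.20138439]), 'moment': array([0.01737654, 0.0356873 , 0.01283343]), 'finger_force': 0.0, 'finger_gap': 0.38305765339795794}
```

View pics/w3.png

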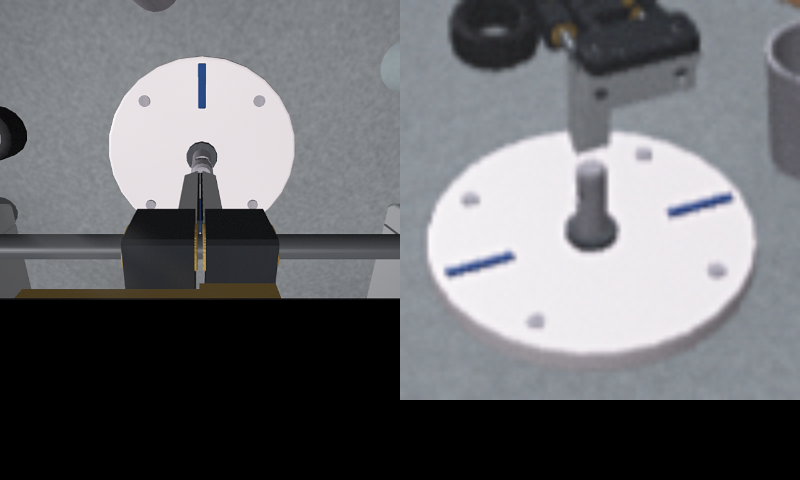

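Wrist view (left): the closed fingertips end at about (200,172), just short of the shaft top at (202,157). Side crop: the shaft stands clear in front of the finger's end. I'll measure that gap with depth.

```bash
python3 - <<'E'
from h import *
D=np.load("w3.npz");c=info("wrist");c["eye"]=D["eye"];c["orientation"]=D["o"];P=cloud(c,D["d"]);p=D["p"]
for v in range(215,330,6): print(v,P[v,322].round(1),P[v,312].round(1),p[v,322])
cs=info("side");q,e=manip.camera("side");Q=cloud(cs,e)
print("side")
for v in range(222,255,2): print(v,Q[v,337].round(1),Q[v,335].round(1),q[v,337])
E
```

```text
215 [634.7  16.3  29.9] [633.5  23.   31.4] [227 224 230]
221 [630.8  15.4  30.5] [629.1  22.   30.1] [228 225 230]
227 [627.9  14.8  36. ] [625.   21.1  30. ] [16 16 12]
233 [624.7  14.   39.4] [623.1  20.5  38.9] [89 83 81]
239 [621.1  13.2  40.9] [619.2  19.7  39.6] [77 72 74]
245 [621.4  13.4  56.3] [617.2  19.1  46.7] [75 70 75]
251 [619.9  13.1  63.9] [617.6  18.9  60.8] [182 173 178]
257 [620.8  13.4  78.6] [617.4  18.6  71.9] [80 76 78]
263 [620.1  13.3  86.8] [617.7  18.4  83.3] [128 122 123]
269 [616.8  12.5  87.3] [615.6  17.9  87.1] [165 157 162]
275 [613.7  11.8  88.2] [618.8  18.2 104.9] [188 178 182]
281 [618.4  13.  109. ] [618.6  18.  112.2] [0 2 0]
287 [618.8  13.2 117.6] [618.9  17.9 120.2] [5 5 6]
293 [618.7  13.2 124.3] [618.9  17.8 127.1] [5 7 4]
299 [618.1  13.1 129.5] [619.3  17.8 134.3] [3 3 1]
305 [618.5  13.2 136.3] [618.7  17.5 138.8] [7 5 6]
311 [618.5  13.3 142. ] [619.2  17.5 145.3] [6 7 7]
317 [618.5  13.3 147.3] [619.2  17.4 150.3] [10  6  9]
323 [618.3  13.3 151.7] [619.1  17.3 154.9] [10 12 15]
329 [618.5  13.3 156.8] [618.5  17.1 158.3] [12 17 16]

[... 311 characters left out ...]
  86.9] [605.1   6.6  89.2] [185 173 174]
234 [608.9  -0.7  88.4] [604.3   1.5  87.1] [131 121 122]
236 [609.3   2.3  79.2] [603.9  -0.7  82.6] [109 102 104]
238 [609.3   2.1  72.8] [604.7   4.5  71.3] [104  95  97]
240 [609.4   2.7  65.6] [604.5   3.6  65.4] [110 102 103]
242 [609.2   1.9  59.6] [ 6.039e+02 -2.000e-01  6.230e+01] [106  98 101]
244 [608.8  -1.2  55.7] [604.6   4.6  51.1] [109 101 102]
246 [6.09e+02 5.00e-01 4.74e+01] [604.4   4.   44.8] [106  99 100]
248 [608.5  -2.8  43.7] [603.9   0.7  41.1] [106 100 101]
250 [608.7  -1.2  35.3] [603.   -5.4  40. ] [81 75 74]
252 [608.2  -4.6  31.6] [604.    1.6  26.6] [100  92  96]
254 [607.  -12.2  32. ] [602.6  -7.2  28. ] [243 241 244]
```

```bash
python3 - <<'E'
from h import *
for n,z in(("w3",95.7),("w1",259.2),("w2",259.6)):
    D=np.load(n+".npz");c=info("wrist");c["eye"]=D["eye"];c["orientation"]=D["o"];P=cloud(c,D["d"])
    print(n,"eye-z",c["eye"][2]-z)
    if n=="w3":
        for v,u in((340,250),(360,250),(400,250),(450,250),(470,320),(476,320),(472,500),(390,100)):print(v,u,P[v,u].round(1),P[v,u,2]-z)
    else:
        for v,u in((276,222),(278,222),(282,220),(290,215),(276,420),(282,422),(320,220),(340,185),(370,60),(470,320)):print(v,u,P[v,u].round(1),P[v,u,2]-z)
E
```

```text
w3 eye-z 185.58072155806116
340 250 [639.6  34.7 207.5] 111.83067998953094
360 250 [640.1  33.4 215.4] 119.7228833949399
400 250 [637.3  31.5 223.2] 127.5315131137637
450 250 [625.9  29.6 222.8] 127.12539471879249
470 320 [628.2  16.3 226.6] 130.94862947732844
476 320 [627.6  16.2 227.4] 131.69185549672756
472 500 [ 425.9 -202.9    0. ] -95.652756394159
390 100 [627.2  61.7 216.3] 120.56219151568017
w1 eye-z 185.54306721279045
276 222 [ 461.6 -255.3  270. ] 10.827300210504745
278 222 [ 460.6 -255.5  270.1] 10.895749105334346
282 220 [ 459.8 -255.5  273.5] 14.335897784047518
290 215 [ 460.2 -255.8  284. ] 24.836691420567547
276 420 [ 483.1 -351.6  269.1] 9.872899498854395
282 422 [ 482.6 -350.9  276.1] 16.948698710908843
320 220 [ 445.9 -260.5  284.7] 25.48218438040618
340 185 [ 461.2 -257.4  329. ] 69.7542402583419
370 60 [ 484.1 -248.4  381.3] 122.10622089016829
470 320 [ 480.4 -301.   389.7] 130.50355675055016
w2 eye-z 185.50234590081027
276 222 [515.5  37.8 269.6] 9.964017420501591
278 222 [514.8  37.5 270.3] 10.657411675588492
282 220 [514.1  37.5 273.9] 14.309831183855295
290 215 [514.   37.4 283.4] 23.8377299984827
276 420 [537.4 -58.4 270. ] 10.447864036912733
282 422 [537.3 -57.2 278.4] 18.795226700339754
320 220 [499.5  32.7 283.8] 24.207322844645546
340 185 [514.6  35.9 328.1] 68.45927932479833
370 60 [538.7  44.4 382.1] 122.5084337688906
470 320 [535.2  -7.8 390.7] 131.12833635565852
```

The cameras agree that the fingertips sit about 10 mm above the reported TCP, not 25 mm below it, an offset of about 35 mm. The shaft top is at about z 88. I'll check by touching the shaft top gently with the closed fingers.

Emit:
{"name": "step_arm", "arguments": {
  "series": [0, 0, -5, 0, 1, 0, 0, -4, 0, 1, 0, 0, -3, 0, 1, 0, 0, 0, 0, 1]
}}

```text
clock: 4.6
eef_pos: [610.0, 11.8, 83.4]
eef_rot: [-3.141, 0.001, 0.222]
wrist_force: [-1.1, -0.1, 0.8]
finger_gap: 0.5
finger_force: 0.0
```

Emit:
{"name": "step_arm", "arguments": {
  "series": [0, 0, -1, 0, 1, 0, 0, 0, 0, 1]
}}

```text
clock: 4.85
eef_pos: [610.2, 11.8, 82.8]
eef_rot: [3.142, -0.0, 0.222]
wrist_force: [0.5, 0.8, 0.1]
finger_gap: 0.5
finger_force: 0.0
```

Emit:
{"name": "step_arm", "arguments": {
  "series": [0, 0, -1, 0, 1, 0, 0, 0, 0, 1]
}}

```text
clock: 5.1
eef_pos: [610.3, 11.8, 82.3]
eef_rot: [3.141, -0.001, 0.222]
wrist_force: [-1.3, 0.8, 4.7]
finger_gap: 0.6
finger_force: 2.4
```

Emit:
{"name": "step_arm", "arguments": {
  "series": [0, 0, -1, 0, 1, 0, 0, 0, 0, 1]
}}

```text
clock: 5.35
eef_pos: [610.4, 11.8, 82.1]
eef_rot: [3.141, -0.001, 0.222]
wrist_force: [-6.6, 0.3, 14.0]
finger_gap: 0.5
finger_force: 6.7
```

Contact at measured z ≈ 82.2, with stiffness about 9 N/mm. Next I'll straddle the shaft to find its centre along y.

Emit:
{"name": "step_arm", "arguments": {
  "series": [0, 0, 8, 0, 0.5, 0, 0, 0, 0, 0.5, 0, 0, 0, 0, 0.5, 0, 0, 0, 0, 0.5, 0, 0, 0, 0, 0.5, 0, 0, -10, 0, 0.5, 0, 0, -12, 0, 0.5, 0, 0, 0, 0, 0.5]
}}

```text
clock: 6.35
eef_pos: [609.4, 11.9, 65.1]
eef_rot: [-3.141, 0.002, 0.222]
wrist_force: [0.4, 0.7, -0.2]
finger_gap: 46.9
finger_force: 0.0
```

Emit:
{"name": "step_arm", "arguments": {
  "series": [0, 0, 0, 0, 0.7, 0, 0, 0, 0, 0.75, 0, 0, 0, 0, 1, 0, 0, 0, 0, 1, 0, 0, 0, 0, 1, 0, 0, 0, 0, 1]
}}

```text
clock: 7.1
eef_pos: [610.5, 10.9, 67.1]
eef_rot: [3.14, -0.001, 0.221]
wrist_force: [1.0, -6.1, 0.8]
finger_gap: 21.6
finger_force: 3.0
```

Emit:
{"name": "step_arm", "arguments": {
  "series": [0, 0, 0, 0, 1, 0, 0, 0, 0, 1, 0, 0, 0, 0, 1, 0, 0, 0, 0, 1]
}}

```text
clock: 7.6
eef_pos: [610.5, 11.0, 67.1]
eef_rot: [3.14, -0.001, 0.221]
wrist_force: [0.8, -5.8, -0.6]
finger_gap: 21.5
finger_force: 3.0
```

Emit:
{"name": "step_arm", "arguments": {
  "series": [0.3, -1.5, 0, 0, 1, 0, 0, 0, 0, 1, 0, 0, 0, 0, 1, 0, 0, 0, 0, 1]
}}

```text
clock: 8.1
eef_pos: [610.7, 10.2, 67.0]
eef_rot: [3.141, -0.001, 0.222]
wrist_force: [1.6, -2.7, 2.8]
finger_gap: 19.7
finger_force: 3.0
```

Emit:
{"name": "step_arm", "arguments": {
  "series": [0, 0, 0, 0, 0.6, 0, 0, 0, 0, 0.5, 0, 0, 25, 0, 0.4, 0, 0, 30, 0, 0.2, -28.7, 48.3, 0, 0, 0, -28.7, 48.3, 0, 0, 0, -28.7, 48.3, 0, 0, 0, -28.7, 48.3, 0, 0, 0, -28.7, 48, 0, 0, 0, 0, 0, -30, 0, 0, 0, 0, -30, 0, 0, 0, 0, -25, 0, 0, 0, 0, -15, 0, 0, 0, 0, 0, 0, 0]
}}

```text
clock: 9.85
eef_pos: [466.5, 251.4, 21.1]
eef_rot: [3.141, 0.002, 0.222]
wrist_force: [-0.3, 0.3, -0.2]
finger_gap: 93.6
finger_force: 0.0
```

```bash
python3 - <<'E'
from h import *
c=info("wrist");s=manip.read_state();p,d=manip.camera("wrist");cv2.imwrite("pics/w4.png",cv2.resize(p,(480,360)));P=cloud(c,d);print(s["eef_pos"],c["eye"])
for v,u in((274,222),(276,222),(278,222),(282,220),(276,420),(278,420),(282,422)):print(P[v,u].round(1))
k=(P[...,2]>13)&(P[...,2]<24)&(np.hypot(P[...,0]-467,P[...,1]-251)<32)&(p.max(2)<90)
print(k.sum(),cv2.minEnclosingCircle(P[k][:,:2].astype(np.float32)) if k.sum() else'')
E
```

```text
[466.52795815 251.39464107  21.12895825] [542.0615786  269.01645033 206.59309127]
[464.9 302.3  28.2]
[465.1 301.6  31. ]
[464.5 301.2  32.1]
[464.  301.1  36.1]
[487.1 205.3  31.7]
[486.9 205.9  34.1]
[487.  206.6  40.1]
3304 ((468.8400573730469, 252.57415771484375), 21.78516387939453)
```

View pics/w4.png

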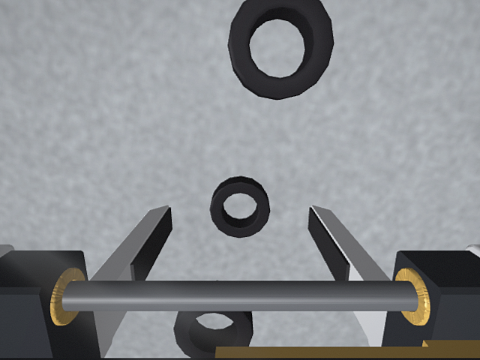

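Wrist view: the collar sits centred between the fingers at (240,207). I'll descend and feel for the bench.

Emit:
{"name": "step_arm", "arguments": {
  "series": [2, 1, -10, 0, 0, 0, 0, -8, 0, 0, 0, 0, -3, 0, 0, 0, 0, 0, 0, 0]
}}

```text
clock: 10.4
eef_pos: [468.9, 252.5, 0.6]
eef_rot: [3.142, 0.0, 0.222]
wrist_force: [-0.6, 0.3, -0.3]
finger_gap: 94.3
finger_force: 0.0
```

Emit:
{"name": "step_arm", "arguments": {
  "series": [0, 0, -1, 0, 0, 0, 0, -1, 0, 0, 0, 0, 0, 0, 0]
}}

```text
clock: 10.78
eef_pos: [469.0, 252.5, -1.2]
eef_rot: [-3.142, 0.0, 0.222]
wrist_force: [-0.5, 0.3, -0.3]
finger_gap: 94.0
finger_force: 0.0
```

Emit:
{"name": "step_arm", "arguments": {
  "series": [0, 0, -1, 0, 0, 0, 0, -1, 0, 0, 0, 0, 0, 0, 0]
}}

```text
clock: 11.15
eef_pos: [468.9, 252.5, -3.3]
eef_rot: [3.142, 0.0, 0.222]
wrist_force: [0.3, -0.1, 1.0]
finger_gap: 94.2
finger_force: 0.0
```

Emit:
{"name": "step_arm", "arguments": {
  "series": [0, 0, -1, 0, 0, 0, 0, -1, 0, 0, 0, 0, 0, 0, 0]
}}

```text
clock: 11.52
eef_pos: [468.9, 252.5, -5.3]
eef_rot: [-3.142, 0.0, 0.222]
wrist_force: [-0.1, -0.1, 0.6]
finger_gap: 94.1
finger_force: 0.0
```

Emit:
{"name": "step_arm", "arguments": {
  "series": [0, 0, -1, 0, 0, 0, 0, 0, 0, 0]
}}

```text
clock: 11.78
eef_pos: [469.0, 252.6, -5.5]
eef_rot: [-3.142, -0.0, 0.222]
wrist_force: [-4.2, -2.5, 12.0]
finger_gap: 94.2
finger_force: 6.0
```

Emit:
{"name": "step_arm", "arguments": {
  "series": [0, 0, -1, 0, 0, 0, 0, 0, 0, 0]
}}

```text
clock: 12.02
eef_pos: [469.1, 252.6, -5.6]
eef_rot: [-3.142, -0.0, 0.222]
wrist_force: [-9.6, -5.1, 25.7]
finger_gap: 94.1
finger_force: 12.5
```

Bench contact at reported z = -5.4, so the tip is at reported + 5.4. The shaft top is then at 87.6 mm and the hole centre at about 67.6 mm. Now I'll grip the collar.

Emit:
{"name": "step_arm", "arguments": {
  "series": [0, 0, 6, 0, 0.2, 0, 0, 0, 0, 0.4, 0, 0, 0, 0, 0.5, 0, 0, 0, 0, 0.6, 0, 0, 0, 0, 0.8, 0, 0, 0, 0, 0.8, 0, 0, 0, 0, 0.8, 0, 0, 0, 0, 0.8],
  "squeeze": 15
}}

```text
clock: 13.02
eef_pos: [468.9, 252.5, -1.3]
eef_rot: [3.142, 0.0, 0.222]
wrist_force: [0.4, 0.5, -1.0]
finger_gap: 42.6
finger_force: 15.0
```

Emit:
{"name": "step_arm", "arguments": {
  "series": [0, 0, 15, 0, 0.8, 0, 0, 45, 0, 0.8, 0, 0, 50, 0, 0.8, 23.7, -40.4, 0, 0, 0.8, 23.7, -40.4, 0, 0, 0.8, 23.7, -40.4, 0, 0, 0.8, 23.7, -40.4, 0, 0, 0.8, 23.7, -40.4, 0, 0, 0.8, 23.8, -40.2, 0, 0, 0.8, 0, 0, 0, 0, 0.8, 0, 0, 0, 0, 0.8]
}}

```text
clock: 14.4
eef_pos: [611.0, 10.7, 109.3]
eef_rot: [-3.141, -0.0, 0.222]
wrist_force: [0.0, -0.6, 0.3]
finger_gap: 42.9
finger_force: 15.0
```

```bash
python3 - <<'E'
from h import *
s=manip.read_state();p,d=manip.camera("wrist");q,e=manip.camera("side")
o=np.zeros((400,800,3),np.uint8);o[:300,:400]=cv2.resize(p,(400,300));o[:,400:]=cv2.resize(q[180:280,290:390],(400,400));cv2.imwrite("pics/w5.png",o);print(s["eef_pos"],s["finger_gap"])
E
```

```text
[610.9775647   10.72616766 109.28067355] 42.940128111975056
```

View pics/w5.png

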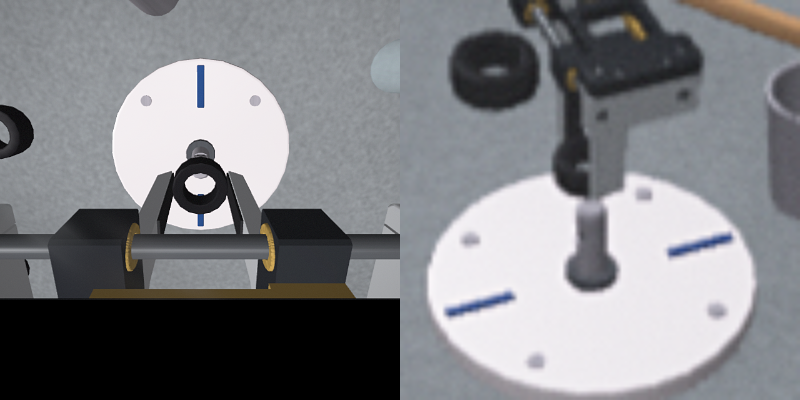

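Collar held at wrist (201,185), with the shaft top behind it at (201,150). I'll measure the collar's centre in the grip with depth.

```bash
python3 - <<'E'
from h import *
c=info("wrist");p,d=manip.camera("wrist");P=cloud(c,d)
k=np.zeros(p.shape[:2],bool);k[245:345,265:375]=1
Z=P[...,2]
k&=(Z>115)&(Z<140)&(p.max(2)<80)
k&=(abs((P[...,0]-611)*-.22+(P[...,1]-10.7)*.976)<23)
print(k.sum(),np.percentile(Z[k],[5,50,95]))
zt=np.percentile(Z[k],60)
t=k&(abs(Z-zt)<3)
A=P[t][:,:2]; 
al=(A-[610.98,10.73])@np.array([[.975,-.22],[.22,.975]]).T
print("along min/max",np.percentile(al[:,0],[0.5,99.5]),"lat",np.percentile(al[:,1],[0.5,99.5]),zt)
m=np.zeros(k.shape,np.uint8)
# bore: hole seen inside ring
ring=(p.max(2)<70).astype(np.uint8);ring[:240]=0;ring[350:]=0;ring[:,:262]=0;ring[:,380:]=0
cs,h=cv2.findContours(ring,cv2.RETR_CCOMP,cv2.CHAIN_APPROX_NONE)
for i,q in enumerate(cs):
    if h[0][i][3]>=0 and len(q)>30:
        e=cv2.fitEllipse(q);X=onplane(c,*e[0],zt)[:2]-[610.98,10.73];print("bore",e,X,np.array([[.975,.22],[-.22,.975]])@X)
E
```

```text
5256 [117.97978396 128.83028711 130.45207458]
along min/max [-20.9199347  20.6401086] lat [-19.71322117  22.56791006] 129.07861632920577
bore ((319.7448425292969, 294.6319580078125), (36.702022552490234, 49.41374588012695), 90.5206298828125) [3.69912511 1.9218143 ] [4.02944613 1.05996142]
```

Emit:
{"name": "step_arm", "arguments": {
  "series": [0.4, -0.3, -10, 0, 0.8, 0, 0, -10, 0, 0.8, 0, 0, -2, 0, 0.8, 0, 0, -2, 0, 0.8, 0, 0, -1, 0, 0.8, 0, 0, 0, 0, 0.8]
}}

```text
clock: 15.3
eef_pos: [611.7, 10.0, 83.9]
eef_rot: [3.142, -0.0, 0.222]
wrist_force: [1.1, -0.4, -0.8]
finger_gap: 43.1
finger_force: 15.0
```

Emit:
{"name": "step_arm", "arguments": {
  "series": [0, 0, -1, 0, 0.8, 0, 0, -1, 0, 0.8, 0, 0, 0, 0, 0.8]
}}

```text
clock: 15.68
eef_pos: [611.6, 10.0, 81.7]
eef_rot: [-3.142, 0.0, 0.222]
wrist_force: [0.5, 0.5, -1.1]
finger_gap: 42.5
finger_force: 15.0
```

It's over the shaft with no force. Lowering.

Emit:
{"name": "step_arm", "arguments": {
  "series": [0, 0, -10, 0, 0.8, 0, 0, -12, 0, 0.8, 0, 0, -12, 0, 0.8, 0, 0, -6, 0, 0.8, 0, 0, -2, 0, 0.8, 0, 0, 0, 0, 0.8]
}}

```text
clock: 16.42
eef_pos: [611.8, 10.0, 39.9]
eef_rot: [3.142, -0.0, 0.222]
wrist_force: [0.3, -0.5, -0.8]
finger_gap: 42.8
finger_force: 15.0
```

Emit:
{"name": "step_arm", "arguments": {
  "series": [0, 0, -1, 0, 0.8, 0, 0, -1, 0, 0.8, 0, 0, 0, 0, 0.8]
}}

```text
clock: 16.8
eef_pos: [611.6, 10.0, 37.8]
eef_rot: [-3.142, -0.0, 0.222]
wrist_force: [-0.0, -0.2, -0.9]
finger_gap: 43.0
finger_force: 15.0
```

Emit:
{"name": "step_arm", "arguments": {
  "series": [0, 0, -1, 0, 0.8, 0, 0, 0, 0, 0.8]
}}

```text
clock: 17.05
eef_pos: [611.6, 10.0, 36.7]
eef_rot: [-3.142, 0.0, 0.222]
wrist_force: [0.7, 0.0, -1.0]
finger_gap: 42.8
finger_force: 15.0
```

Emit:
{"name": "step_arm", "arguments": {
  "series": [0, 0, -1, 0, 0.8, 0, 0, 0, 0, 0.8]
}}

```text
clock: 17.3
eef_pos: [611.7, 10.0, 36.6]
eef_rot: [3.142, -0.0, 0.222]
wrist_force: [-4.9, -0.0, 8.2]
finger_gap: 42.8
finger_force: 15.0
```

The collar is seated. I'll release it, retreat, and go above the cotter.

Emit:
{"name": "step_arm", "arguments": {
  "series": [0, 0, 0.8, 0, 0.5, 0, 0, 0, 0, 0.4, 0, 0, 0, 0, 0.2, 0, 0, 0, 0, 0, 0, 0, 45, 0, 0, 0, 0, 45, 0, 0, -14, -45.2, 0, -0.03, 0, -14, -45.2, 0, -0.03, 0, -14, -45.2, 0, -0.03, 0, -14, -45.2, 0, -0.03, 0, -14, -45.2, 0, -0.03, 0, -14, -45.2, 0, -0.03, 0, -14, -45.1, 0, -0.01, 0, 0, 0, -40, 0, 0, 0, 0, -30, 0, 0, 0, 0, 0, 0, 0]
}}

```text
clock: 19.3
eef_pos: [512.6, -305.7, 54.7]
eef_rot: [-3.139, 0.003, 0.032]
wrist_force: [-0.1, 0.2, -0.9]
finger_gap: 94.2
finger_force: 0.0
```

```bash
python3 - <<'E'
from h import *
c=info("top");p,d=manip.camera("top");P=cloud(c,d)
k=(P[...,2]>52)&(P[...,2]<62)&(np.hypot(P[...,0]-609,P[...,1]-11)<32)
print("collar top",k.sum(),cv2.minEnclosingCircle(P[k][:,:2].astype(np.float32)),np.median(P[k][:,2]))
s=manip.read_state();c=info("wrist");p,d=manip.camera("wrist");P=cloud(c,d)
r,cn=cotter(c,p);print(s["eef_pos"],s["eef_rot"])
k=(r>0)&(abs(P[...,2]-30)<3);rect=cv2.minAreaRect(P[k][:,:2].astype(np.float32));print(rect,k.sum(),np.median(P[k][:,2]))
y=P[k];print([np.percentile(y[:,i],[1,99]) for i in(0,1)])
o=np.zeros((300,800,3),np.uint8);o[:,:400]=cv2.resize(p,(400,300));x,yy,w,h=cv2.boundingRect(cn);print(x,yy,w,h)
E
```

```text
collar top 147 ((607.4478149414062, 9.601308822631836), 21.708560943603516) 56.27166442990642
[ 513.55023104 -306.17730991   56.5333993 ] [-3.14095482e+00  8.50546412e-04  3.18437697e-02]
((514.6746215820312, -306.76318359375), (29.510101318359375, 15.238076210021973), 1.7461473941802979) 1231 30.53022242504582
[array([500.25287754, 529.1220079 ]), array([-314.46641101, -299.05523023])]
309 234 26 57
```

Emit:
{"name": "step_arm", "arguments": {
  "series": [1, -0.5, -25, 0, 0, 0, 0, -20, 0, 0, 0, 0, -10, 0, 0.2, 0, 0, -4, 0, 0.4, 0, 0, 0, 0, 0.6, 0, 0, 0, 0, 0.75, 0, 0, 0, 0, 0.9, 0, 0, 0, 0, 1, 0, 0, 0, 0, 1, 0, 0, 0, 0, 1, 0, 0, 0, 0, 1],
  "squeeze": 25
}}

```text
clock: 20.78
eef_pos: [514.6, -306.8, -2.5]
eef_rot: [-3.142, 0.0, 0.032]
wrist_force: [-0.2, 1.1, -0.4]
finger_gap: 15.8
finger_force: 25.0
```

Emit:
{"name": "step_arm", "arguments": {
  "series": [0, 0, 12, 0, 1, 0, 0, 25, 0, 1, 0, 0, 25, 0, 1, -0.1, 42.2, 0, 0.03, 1, -0.1, 42.2, 0, 0.03, 1, -0.1, 42.2, 0, 0.03, 1, -0.1, 42.2, 0, 0.03, 1, -0.1, 42.2, 0, 0.03, 1, -0.1, 42.2, 0, 0.03, 1, -0.1, 42, 0, 0.01, 1, 0, 0, 0, 0, 1, 0, 0, 0, 0, 1, 0, 0, 0, 0, 1]
}}

```text
clock: 22.4
eef_pos: [514.1, -12.5, 59.8]
eef_rot: [3.141, -0.0, 0.221]
wrist_force: [-0.5, 0.2, -0.8]
finger_gap: 16.2
finger_force: 25.0
```

```bash
python3 - <<'E'
from h import *
s=manip.read_state();c=info("wrist");p,d=manip.camera("wrist");np.savez("w6.npz",p=p,d=d,eye=c["eye"],o=c["orientation"]);q,e=manip.camera("side")
print(s["eef_pos"],s["eef_rot"],s["wrist_force"])
o=np.zeros((480,800,3),np.uint8);o[:400,:440]=cv2.resize(p[130:330,210:430],None,fx=2,fy=2);o[:360,440:]=cv2.resize(q[195:285,270:360],(360,360));cv2.imwrite("pics/w6.png",o)
E
```

```text
[514.05177128 -12.46290533  59.76898044] [ 3.14145608e+00 -2.27660851e-04  2.20603888e-01] [-0.51107053  0.23989708 -0.8072214 ]
```

View pics/w6.png

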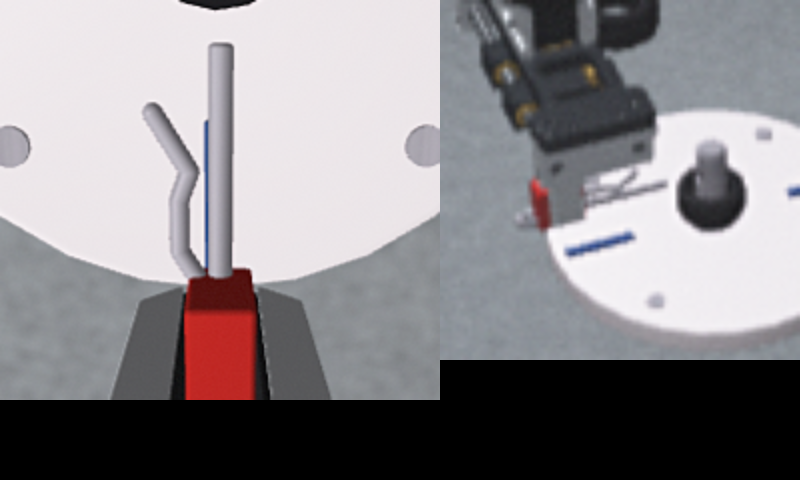

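Wrist crop (left): leg straight ahead at crop (221,45)–(221,275), bow on the left (+y). The side crop shows it level at the shaft's height. I'll check the leg's height and pitch by depth.

```bash
python3 - <<'E'
from h import *
D=np.load("w6.npz");c=info("wrist");c["eye"]=D["eye"];c["orientation"]=D["o"];P=cloud(c,D["d"])
L=[]
for v in range(156,262,3):
    q=P[v,314:328];k=q[:,2]>55
    if k.sum()>3:
        q=q[k]; L.append([v,*np.median(q,0),q[:,2].max()])
L=np.array(L);t=np.array([514.05,-12.46])
al=(L[:,1]-t[0])*.9755+(L[:,2]-t[1])*.2202;la=-(L[:,1]-t[0])*.2202+(L[:,2]-t[1])*.9755
print("fit z",np.polyfit(al,L[:,3],1),np.polyval(np.polyfit(al,L[:,3],1),[20,70]),"lat",np.polyval(np.polyfit(al,la,1),[20,70]),"along max",al.max())
E
```

```text
fit z [-3.22962116e-03  7.13443599e+01] [71.27976753 71.11828647] lat [0.64791265 0.30667443] along max 68.38136968485775
```

Emit:
{"name": "step_arm", "arguments": {
  "series": [-0.2, 0.8, -0.7, 0, 1, 5.9, 1.3, 0, 0, 1, 5.9, 1.3, 0, 0, 1, 3.9, 0.9, 0, 0, 1, 0, 0, 0, 0, 1, 0, 0, 0, 0, 1]
}}

```text
clock: 23.25
eef_pos: [529.4, -7.3, 58.8]
eef_rot: [-3.142, 0.0, 0.222]
wrist_force: [0.2, 0.6, -1.0]
finger_gap: 15.7
finger_force: 25.0
```

Emit:
{"name": "step_arm", "arguments": {
  "series": [1, 0.2, 0, 0, 1, 1, 0.2, 0, 0, 1, 0, 0, 0, 0, 1]
}}

```text
clock: 23.62
eef_pos: [531.5, -6.9, 58.9]
eef_rot: [3.142, -0.0, 0.222]
wrist_force: [-0.4, -0.5, -0.8]
finger_gap: 15.7
finger_force: 25.0
```

Emit:
{"name": "step_arm", "arguments": {
  "series": [1, 0.2, 0, 0, 1, 0, 0, 0, 0, 1]
}}

```text
clock: 23.88
eef_pos: [532.5, -6.7, 58.9]
eef_rot: [3.142, -0.0, 0.222]
wrist_force: [0.8, 0.4, -1.7]
finger_gap: 15.6
finger_force: 25.0
```

Emit:
{"name": "step_arm", "arguments": {
  "series": [0.1, -0.6, 0.1, 0, 1, 0, 0, 0, 0, 1]
}}

```text
clock: 24.12
eef_pos: [532.5, -7.3, 59.0]
eef_rot: [3.142, -0.0, 0.222]
wrist_force: [0.2, -0.0, -1.2]
finger_gap: 15.7
finger_force: 25.0
```

Emit:
{"name": "step_arm", "arguments": {
  "series": [1, 0.2, 0, 0, 1, 0, 0, 0, 0, 1]
}}

```text
clock: 24.38
eef_pos: [533.6, -7.0, 58.9]
eef_rot: [-3.142, 0.0, 0.222]
wrist_force: [0.0, 0.1, -0.9]
finger_gap: 15.6
finger_force: 25.0
```

Emit:
{"name": "step_arm", "arguments": {
  "series": [1, 0.2, 0, 0, 1, 0, 0, 0, 0, 1]
}}

```text
clock: 24.62
eef_pos: [534.6, -6.9, 58.9]
eef_rot: [3.142, -0.0, 0.222]
wrist_force: [-0.1, 0.2, -1.1]
finger_gap: 16.1
finger_force: 25.0
```

Emit:
{"name": "step_arm", "arguments": {
  "series": [1, 0.2, 0, 0, 1, 0, 0, 0, 0, 1]
}}

```text
clock: 24.88
eef_pos: [535.6, -6.7, 59.0]
eef_rot: [3.142, -0.0, 0.222]
wrist_force: [0.0, 0.2, -0.4]
finger_gap: 16.1
finger_force: 25.0
```

Emit:
{"name": "step_arm", "arguments": {
  "series": [1, 0.2, 0, 0, 1, 1, 0.2, 0, 0, 1, 0, 0, 0, 0, 1]
}}

```text
clock: 25.25
eef_pos: [537.6, -6.3, 58.9]
eef_rot: [3.142, -0.0, 0.222]
wrist_force: [0.7, 0.4, -0.4]
finger_gap: 16.2
finger_force: 25.0
```

Emit:
{"name": "step_arm", "arguments": {
  "series": [1, 0.2, 0, 0, 1, 1, 0.25, 0, 0, 1, 0, 0, 0, 0, 1]
}}

```text
clock: 25.62
eef_pos: [539.6, -5.8, 58.9]
eef_rot: [-3.142, -0.0, 0.222]
wrist_force: [0.3, -0.2, -0.6]
finger_gap: 15.9
finger_force: 25.0
```

Emit:
{"name": "step_arm", "arguments": {
  "series": [1, 0.2, 0, 0, 1, 1, 0.25, 0, 0, 1, 0, 0, 0, 0, 1]
}}

```text
clock: 26.0
eef_pos: [541.6, -5.4, 58.9]
eef_rot: [-3.142, -0.0, 0.222]
wrist_force: [-0.6, -0.3, -0.9]
finger_gap: 16.1
finger_force: 25.0
```

Emit:
{"name": "step_arm", "arguments": {
  "series": [2, 0.45, 0, 0, 1, 2, 0.45, 0, 0, 1, 2, 0.45, 0, 0, 1, 0, 0, 0, 0, 1]
}}

```text
clock: 26.5
eef_pos: [547.7, -4.0, 58.9]
eef_rot: [-3.142, -0.0, 0.222]
wrist_force: [-0.3, 0.3, -0.6]
finger_gap: 15.9
finger_force: 25.0
```

Emit:
{"name": "step_arm", "arguments": {
  "series": [2, 0.45, 0, 0, 1, 2, 0.45, 0, 0, 1, 2, 0.45, 0, 0, 1, 0, 0, 0, 0, 1]
}}

```text
clock: 27.0
eef_pos: [553.7, -2.6, 58.9]
eef_rot: [-3.142, 0.0, 0.222]
wrist_force: [0.1, 0.4, -1.1]
finger_gap: 15.8
finger_force: 25.0
```

Emit:
{"name": "step_arm", "arguments": {
  "series": [2, 0.45, 0, 0, 1, 2, 0.45, 0, 0, 1, 0, 0, 0, 0, 1]
}}

```text
clock: 27.38
eef_pos: [557.7, -1.7, 58.9]
eef_rot: [-3.142, -0.0, 0.222]
wrist_force: [-0.3, 0.2, -1.5]
finger_gap: 15.7
finger_force: 25.0
```

Emit:
{"name": "step_arm", "arguments": {
  "series": [1, 0.22, 0, 0, 1, 1, 0.22, 0, 0, 1, 0, 0, 0, 0, 1]
}}

```text
clock: 27.75
eef_pos: [559.6, -1.3, 58.9]
eef_rot: [-3.142, 0.0, 0.222]
wrist_force: [-0.7, 0.2, -1.0]
finger_gap: 15.3
finger_force: 25.0
```

Emit:
{"name": "step_arm", "arguments": {
  "series": [1, 0.22, 0, 0, 1, 1, 0.22, 0, 0, 1, 0, 0, 0, 0, 1]
}}

```text
clock: 28.12
eef_pos: [561.6, -0.9, 58.9]
eef_rot: [-3.142, 0.0, 0.222]
wrist_force: [0.2, 0.3, -1.5]
finger_gap: 16.3
finger_force: 25.0
```

Emit:
{"name": "step_arm", "arguments": {
  "series": [1, 0.22, 0, 0, 1, 1, 0.22, 0, 0, 1, 0, 0, 0, 0, 1]
}}

```text
clock: 28.5
eef_pos: [563.4, -0.3, 58.8]
eef_rot: [-3.141, 0.001, 0.222]
wrist_force: [-1.9, 1.6, -1.4]
finger_gap: 16.1
finger_force: 25.0
```

Flare contact is starting. Continuing in small steps.

Emit:
{"name": "step_arm", "arguments": {
  "series": [1, 0.22, 0, 0, 1, 1, 0.22, 0, 0, 1, 0, 0, 0, 0, 1]
}}

```text
clock: 28.88
eef_pos: [565.3, 0.2, 58.7]
eef_rot: [-3.141, 0.001, 0.222]
wrist_force: [-3.8, 2.6, -1.5]
finger_gap: 15.9
finger_force: 25.0
```

Emit:
{"name": "step_arm", "arguments": {
  "series": [1, 0.22, 0, 0, 1, 1, 0.22, 0, 0, 1, 0, 0, 0, 0, 1]
}}

```text
clock: 29.25
eef_pos: [567.6, 1.0, 58.8]
eef_rot: [-3.141, -0.0, 0.222]
wrist_force: [-2.0, 4.8, -2.2]
finger_gap: 15.8
finger_force: 25.0
```

Emit:
{"name": "step_arm", "arguments": {
  "series": [1, 0.22, 0, 0, 1, 1, 0.22, 0, 0, 1, 0, 0, 0, 0, 1]
}}

```text
clock: 29.62
eef_pos: [569.1, 1.5, 58.6]
eef_rot: [-3.14, 0.001, 0.222]
wrist_force: [-3.6, 5.9, -3.6]
finger_gap: 15.7
finger_force: 25.0
```

Emit:
{"name": "step_arm", "arguments": {
  "series": [1, 0.22, 0, 0, 1, 1, 0.22, 0, 0, 1, 0, 0, 0, 0, 1]
}}

```text
clock: 30.0
eef_pos: [571.5, 2.1, 58.7]
eef_rot: [-3.14, 0.0, 0.222]
wrist_force: [-1.1, 8.1, -3.0]
finger_gap: 15.7
finger_force: 25.0
```

Emit:
{"name": "step_arm", "arguments": {
  "series": [1, 0.22, 0, 0, 1, 1, 0.22, 0, 0, 1, 0, 0, 0, 0, 1]
}}

```text
clock: 30.38
eef_pos: [573.4, 2.5, 58.7]
eef_rot: [-3.14, 0.0, 0.222]
wrist_force: [-2.7, 6.2, -2.5]
finger_gap: 15.9
finger_force: 25.0
```

Emit:
{"name": "step_arm", "arguments": {
  "series": [1, 0.22, 0, 0, 1, 1, 0.22, 0, 0, 1, 0, 0, 0, 0, 1]
}}

```text
clock: 30.75
eef_pos: [575.9, 3.1, 59.0]
eef_rot: [-3.141, -0.001, 0.222]
wrist_force: [0.3, 7.7, -2.2]
finger_gap: 15.8
finger_force: 25.0
```

Emit:
{"name": "step_arm", "arguments": {
  "series": [1, 0.22, 0, 0, 1, 1, 0.22, 0, 0, 1, 0, 0, 0, 0, 1]
}}

```text
clock: 31.12
eef_pos: [577.9, 3.4, 59.0]
eef_rot: [-3.141, -0.001, 0.222]
wrist_force: [-1.6, 5.8, -1.6]
finger_gap: 15.8
finger_force: 25.0
```

Emit:
{"name": "step_arm", "arguments": {
  "series": [1, 0.22, 0, 0, 1, 1, 0.22, 0, 0, 1, 0, 0, 0, 0, 1]
}}

```text
clock: 31.5
eef_pos: [579.9, 3.7, 59.0]
eef_rot: [-3.141, -0.001, 0.222]
wrist_force: [-1.7, 4.2, -1.8]
finger_gap: 15.7
finger_force: 25.0
```

Emit:
{"name": "step_arm", "arguments": {
  "series": [1, 0.22, 0, 0, 1, 1, 0.22, 0, 0, 1, 0, 0, 0, 0, 1]
}}

```text
clock: 31.88
eef_pos: [581.6, 4.0, 58.9]
eef_rot: [-3.141, -0.0, 0.222]
wrist_force: [-2.4, 4.3, -0.6]
finger_gap: 16.1
finger_force: 25.0
```

Emit:
{"name": "step_arm", "arguments": {
  "series": [1, 0.22, 0, 0, 1, 1, 0.22, 0, 0, 1, 0, 0, 0, 0, 1, 0, 0, 0, 0, 1]
}}

```text
clock: 32.38
eef_pos: [583.6, 4.5, 58.8]
eef_rot: [-3.141, -0.0, 0.222]
wrist_force: [-2.1, 5.0, -1.7]
finger_gap: 15.8
finger_force: 25.0
```

```bash
python3 - <<'E'
from h import *
s=manip.read_state();c=info("wrist");p,d=manip.camera("wrist");P=cloud(c,d);r,cn=cotter(c,p)
print(s["eef_pos"],s["wrist_force"])
g=(r>0);t=np.array([611.4,10.37])
def AL(X):return (X[:,0]-t[0])*.9755+(X[:,1]-t[1])*.2202
k=g&(P[...,2]>84)&(P[...,2]<100);print("grip top along",np.percentile(AL(P[k]),[1,99]),np.median(P[k][:,2]))
k=(abs(P[...,2]-87.6)<2.5)&~g&(np.hypot(P[...,0]-t[0],P[...,1]-t[1])<14);print("shaft",k.sum(),np.percentile(AL(P[k]),[1,99]))
cv2.imwrite("pics/w7.png",cv2.resize(p[170:370,190:450],None,fx=3,fy=3))
E
```

```text
[583.56120545   4.50386228  58.84826429] [-2.1218669   5.01706371 -1.70978117]
grip top along [-42.97153887 -13.6734843 ] 91.77943711157863
shaft 1472 [-8.55000711  9.59631882]
```

View pics/w7.png

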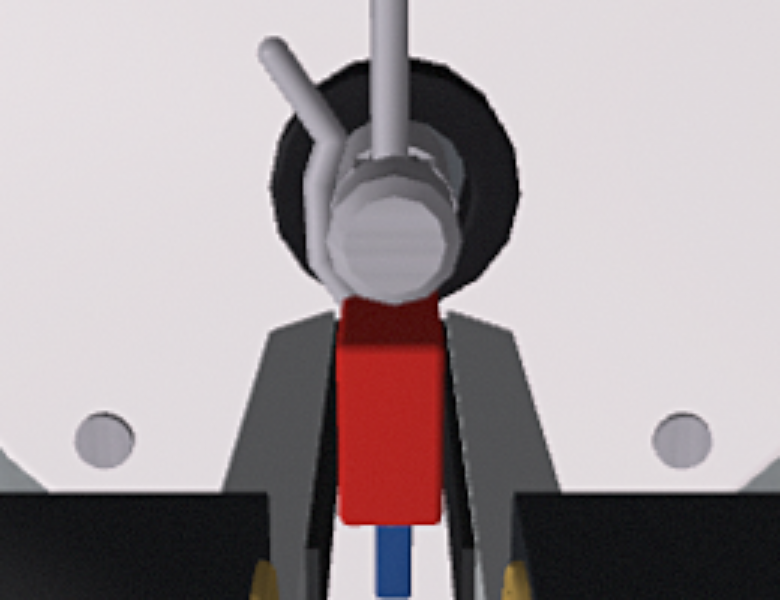

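The leg is through the hole and the bow has snapped over the shaft at crop (330,200). The grip face is about 3 mm off the shaft, so it's home. Releasing.

Emit:
{"name": "step_arm", "arguments": {
  "series": [0, 0, 0, 0, 0.75, 0, 0, 0, 0, 0.65, 0, 0, 0, 0, 0.5, 0, 0, 0, 0, 0.4, 0, 0, 0, 0, 0.3, 0, 0, 20, 0, 0.3, 0, 0, 40, 0, 0.3, -20, 0, 40, 0, 0.3, 0, 0, 0, 0, 0.3, 0, 0, 0, 0, 0.3]
}}

```text
clock: 33.67
eef_pos: [563.4, 3.9, 158.3]
eef_rot: [-3.141, 0.001, 0.222]
wrist_force: [0.6, 1.1, -0.6]
finger_gap: 65.6
finger_force: 0.0
```

```bash
python3 - <<'E'
from h import *
s=manip.read_state();c=info("wrist");p,d=manip.camera("wrist");P=cloud(c,d);r,cn=cotter(c,p)
t=np.array([611.4,10.37]);al=(P[...,0]-t[0])*.9755+(P[...,1]-t[1])*.2202
z=P[...,2];k=(r>0)&(z>85)&(z<100);print(s["eef_pos"],"grip along",np.percentile(al[k],[1,99]),"top z",np.percentile(z[k],[5,50,95]))
q=cv2.minAreaRect(P[k][:,:2].astype(np.float32));print(q)
k=(p.max(2)<80)&(z>50)&(z<62)&(np.hypot(P[...,0]-t[0],P[...,1]-t[1])<30);print("collar z",np.median(z[k]),cv2.minEnclosingCircle(P[k][:,:2].astype(np.float32)))
cv2.imwrite("pics/w8.png",p)
E
```

```text
[563.44368799   3.94188343 158.25305377] grip along [-45.72540456 -16.57150452] top z [86.11115276 88.15871362 90.02418626]
((580.6511840820312, 5.456913948059082), (29.85580825805664, 15.025128364562988), 12.461441993713379)
collar z 56.47954898715406 ((611.298583984375, 10.378000259399414), 21.534265518188477)
```

View pics/w8.png

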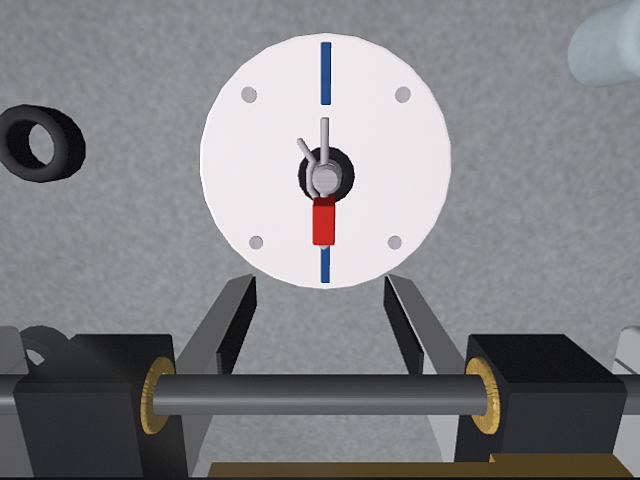

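Released. The cotter sags only about 0.12 rad, its belly is about 1 mm off the shaft axis, and the collar is flat (top at 56.5 mm). The gripper is clear, so I'm handing in.

```bash
python3 -c "
from cell import manip
print(manip.sign_off())"
```

```text
the job is handed in; nothing more can be done
None
```

I seated the collar on the boss, pushed the cotter through the cross hole until its bow snapped over the shaft, and let go. The highest push I read at the wrist was about 9 N. I handed the job in at about 34 s, and sign-off returned no verdict.

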